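# Restock the remedies display on the shop counter

## Task

Restock the display tray on the counter: stand the loose syrup bottle, tablet carton, tablet jar and aluminium tablet tube upright in the tray, each in the empty front bay of the bin that has the very same product at the back, the carton with a broad printed face to the front like the one behind it. The travel-size bottle and travel-size carton are not sold from this display: leave them standing where they are.

Things in the scene. Friction and masses are not known exactly. Their poses are not given: they have to be found in the camera images.
- bottle_mid (a point): Syrup bottle: round amber glass bottle with paper label and white screw cap, diameter 42 up to 59 above its foot, shoulder and cap (diameter 26) above that, 84 tall, up to 0.16 kg. It starts standing upright and loose on the counter. The point is at its centre, half-way up; z is up. All lengths in mm.
- carton_mid (a point): Tablet carton: upright white box, 30 thick (its x) by 50 wide (its y) by 82 tall; the printed broad faces look along its x. It starts standing upright and loose on the counter. The point is at its centre, half-way up; z is up. All lengths in mm.
- jar_mid (a point): Tablet jar: squat round white plastic jar, diameter 48 up to 56 above its foot, ribbed cap diameter 44 above that, 80 tall. It starts standing upright and loose on the counter. The point is at its centre, half-way up; z is up. All lengths in mm.
- tube_mid (a point): Effervescent-tablet tube: slim bare-aluminium cylinder with white stopper, diameter 28, 84 tall. It starts standing upright and loose on the counter. The point is at its centre, half-way up; z is up. All lengths in mm.
- small_bottle_mid (a point): Travel-size bottle: a copy in amber glass of the syrup bottle, only 29 in diameter and 59 tall. Not for this display; stays where it stands on the counter. Point at its centre, half-way up.
- small_carton_mid (a point): Travel-size carton: white box like the tablet carton, only 21 by 34 and 56 tall. Not for this display; stays where it stands on the counter. Point at its centre, half-way up.
- bay_bottle (a point): Empty front bay of the grey bin with an amber syrup bottle (84 tall) in its rear bay. Point: centre of the bay's floor, 8 above the counter; x to the back of the bin, y along the row, z up. Bay 66 x 66 inside, walls 3 thick, 15 high; 42 free between a product centred in it and the stock behind. Bins: 72 wide, in a row 80 apart, in shuffled order, in one fixed black tray (rim 18 high).
- bay_carton (a point): Empty front bay of the grey bin with a full-size tablet carton, printed broad faces to front and back (82 tall) in its rear bay. Point: centre of the bay's floor, 8 above the counter; x to the back of the bin, y along the row, z up. Bay 66 x 66 inside, walls 3 thick, 15 high; 60 free between a product centred in it and the stock behind. Bins: 72 wide, in a row 80 apart, in shuffled order, in one fixed black tray.
- bay_jar (a point): Empty front bay of the grey bin with a white tablet jar (80 tall) in its rear bay. Point: centre of the bay's floor, 8 above the counter; x to the back of the bin, y along the row, z up. Bay 66 x 66 inside, walls 3 thick, 15 high; 33 free between a product centred in it and the stock behind. Low clutter under 25 high lies among the loose goods; taller equipment stands at the sides and back.
- bay_tube (a point): Empty front bay of the grey bin with an aluminium tablet tube (84 tall) in its rear bay. Point: centre of the bay's floor, 8 above the counter; x to the back of the bin, y along the row, z up. Bay 66 x 66 inside, walls 3 thick, 15 high; 63 free between a product centred in it and the stock behind. The bins are fixed in the tray; so is all the stock at their backs.

How it is judged:
By the outcome, as a careful person would: the job done as asked, in the order asked, and still so for the second after the job is handed in, with the robot touching nothing.
It also fails if it takes over 112 s, if anything falls off the work surface, if the arm or the gripper's body presses on something with over 40 N, if the wrist force passes 120 N, or if a joint passes its speed limit or range.

## Robot

A 6-joint arm with a two-finger parallel gripper is mounted at the origin on the work surface. World frame = base frame: x ahead of the robot, y to its left, z up, the work surface at z = 0. Lengths are in mm, angles in degrees, forces in N, time in s.
With the tool pointing down it reaches from about 350 to 850 mm from the base axis. Payload 8.1 kg.
Tool frame: the origin (TCP) lies between the finger pads; the fingertips stand 17 mm ahead of it and the grasp point (between the pads) lies 2 mm behind it; z points along the fingers, y is the line along which they close (so a half turn about z gives the same grasp; the last joint's range is limited). The gripper opens to 85 mm and grips with 20 to 120 N. Pads are 22 mm wide; open, the fingers measure 114 mm over their backs; the gripper's body (76 mm by 85 mm) begins 54 mm behind the grasp point. The pads swing forward as they close: fully open they stand 13 mm farther back than shut.
Start: joints at [-71.643, 7.471, 85.268, -0, 87.261, -4.893], TCP at [236.872, -551.268, 248.292] pointing down, gripper open.
Joint ranges: [-169.43, 169.43], [-51.17, 129.36], [1.28, 143.12], [-76.62, 256.62], [0, 156.53], [-152.29, 152.29]. Speed limits (degrees/s): [136.94, 136.94, 159.86, 180, 180, 180].

## Interface

Orientations are given as [roll, pitch, yaw] about the fixed x, y, z axes, in that order (R = Rz(yaw) Ry(pitch) Rx(roll)).
In Python, from bench import sense, snapshot, hand_in, trace, place_of gives the robot as it stands.
- The arm moves only by the shell command python3 -m handwheel 'ROWS' [FORCE]. ROWS is JSON, a list of rows, each a list of 7 numbers: the opening, from -1 (shut) to 1 (fully open), then the shift along the tool's x, y, z in cm, then the turn, a rotation vector about the tool's x, y, z in rad. A call has 1 to 12 rows; each row shifts and turns the commanded pose from where the row before left it, along the tool's axes as they then stand; what a row does not reach is not made up. A row lasts 1/12 s, in which the tool goes at most 41.7 mm and 7.16 degrees, less where a joint would pass 70% of its speed; a pose out of reach is approached as far as the arm can. A call with a gripper value outside its range is refused whole. The fingers move at their own pace and stop on an object; FORCE is the grip in N (left out, the last holds). Time passes only in rows, so rows that do not move let the fingers close. It gives the time, the measured TCP pose, the force, the opening and the grip force at its end, in the units of the state.
- sense(): the state, without advancing time (a new reading comes with each control period).
- snapshot(name): name is "scene" or "top"; returns a dict with "image" (420x560x3 uint8, red, green, blue), "intrinsics" (3x3 intrinsics, pixels), "R" (3x3) and "t" (3): a world point X has camera coordinates R X + t. Camera axes: x right, y down, z forward; pixel columns grow to the right and rows downward; lengths in mm; the calibration is good to about 2 mm. A picture is of the moment at which its call begins. There is no depth.
- hand_in(): hands the job in; it is judged then, once.
Trained networks look in a picture, given as the dict that the camera call returned (one of the last four; its "shot" number tells which), for a name from the list of things; names that differ only in an ending like _2 or _b are one class to them, and where a whole thing is asked for, a point or a joint stands for the part that bears it (a point fixed in the world has none). Each returns a list of dicts, best first, with "conf" (0 to 1); they miss things now and then, are a little off and sometimes report something else, mostly with a low value. They report only what shows in the picture. A call takes as long as a camera call.
- trace(picture, query): "pixels" (420x560 bool, what is visible of it).
- place_of(picture, query): "location" ([x, y, z] in mm, in world coordinates, good to about 4 mm: a listed point, or the origin of a listed thing).
The state is a dict: "time": time; "joint_pos": joint angles; "qd": joint speeds; "joint_efforts": joint torques, N m; "tool_pos": TCP position; "tcp_rot": TCP orientation; "ft_force": force on the tool from outside, world axes, zero at the start; "wrist_torque": the same for the moment, N m; "finger_gap": finger opening in mm; "grip_force": force on a finger pad.
Only numpy, scipy, OpenCV 4.12 (cv2) and the standard library are available. Lean on these libraries where they do the work, as an engineer would, in place of code of your own. Each camera call takes 0.05 s, during which the arm holds its last target. There are 200 camera calls.

## Working session

There is one attempt and no reset: what is moved stays moved. The work goes in short steps, Python scripts to look and compute and a shell command to move; the robot and the scene stay as the last step left them, time stands still between calls to the robot, and variables do not carry over. Pictures are saved under pics/ and viewed, at most 14 in all, crops included, and the job is handed in when it is done.

```bash
mkdir -p pics; ls
cat > h.py <<'E'
from bench import *
import cv2, numpy as np
def save(p,n): cv2.imwrite(f'pics/{n}.png',p['image'][:,:,::-1])
E
python3 - <<'E'
from h import *
s=sense(); print({k:s[k] for k in('time','tool_pos','tcp_rot','finger_gap')})
a=snapshot("scene");b=snapshot("top");save(a,'a');save(b,'b')
for n in "bottle_mid carton_mid jar_mid tube_mid small_bottle_mid small_carton_mid bay_bottle bay_carton bay_jar bay_tube".split():
  for q in(a,b): print(n,[(np.round(d['location']).tolist(),round(d['conf'],2)) for d in place_of(q,n)[:3]])
E
```

```text
pics
{'time': 0.0, 'tool_pos': array([ 236.70080198, -550.75727692,  247.21413647]), 'tcp_rot': array([-1.79890335e+02, -7.93042309e-03,  2.32503254e+01]), 'finger_gap': 85.29790623914414}
bottle_mid [([581.0, 343.0, 42.0], 0.87)]
bottle_mid [([581.0, 341.0, 42.0], 0.67), ([435.0, -231.0, 31.0], 0.46)]
carton_mid [([453.0, 62.0, 39.0], 0.86)]
carton_mid [([452.0, 66.0, 42.0], 0.58)]
jar_mid [([447.0, -81.0, 40.0], 0.59)]
jar_mid []
tube_mid [([414.0, 252.0, 40.0], 0.62)]
tube_mid [([434.0, -230.0, 26.0], 0.51), ([414.0, 249.0, 42.0], 0.48)]
small_bottle_mid [([577.0, -374.0, 33.0], 0.68), ([615.0, 119.0, 6.0], 0.31)]
small_bottle_mid [([580.0, -377.0, 31.0], 0.66)]
small_carton_mid [([433.0, -232.0, 28.0], 0.74)]
small_carton_mid [([435.0, -230.0, 28.0], 0.71), ([418.0, 249.0, 46.0], 0.19)]
bay_bottle [([615.0, 116.0, 5.0], 0.73)]
bay_bottle [([618.0, 115.0, 6.0], 0.6)]
bay_carton [([656.0, -119.0, 11.0], 0.94)]
bay_carton [([655.0, -120.0, 7.0], 0.84)]
bay_jar []
bay_jar [([631.0, 36.0, 12.0], 0.79), ([417.0, 248.0, 47.0], 0.19)]
bay_tube [([644.0, -41.0, 9.0], 0.96), ([453.0, 66.0, 39.0], 0.54)]
bay_tube [([644.0, -42.0, 4.0], 0.87), ([630.0, 32.0, 12.0], 0.6)]
```

View pics/a.png

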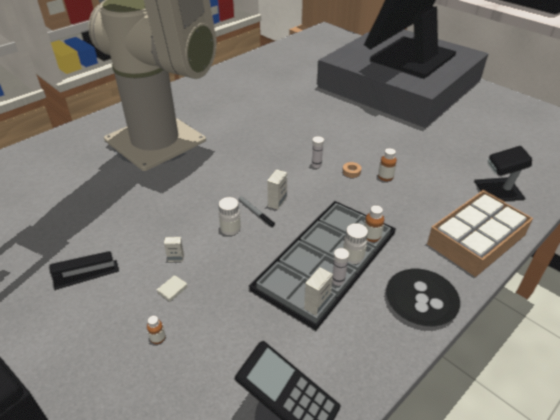

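View pics/b.png

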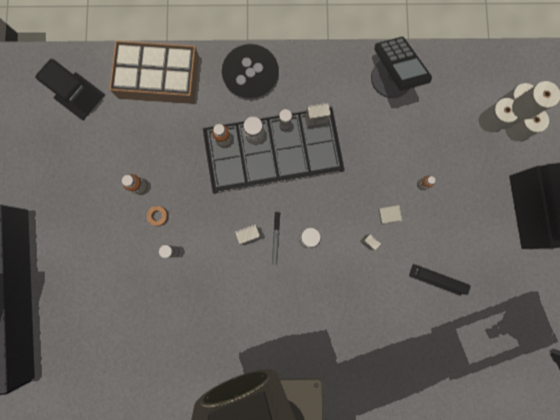

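The scene view shows the tray in the middle, with rear stock in row order bottle, jar, tube, carton (scene px 375,220 / 356,243 / 340,265 / 319,290). The loose bottle is at (388,165), tube (318,150), carton (277,188) and jar (229,216). The travel-size carton (174,247) and bottle (155,329) stand apart.

The top view agrees: bottle (132,183), carton (248,234), jar (311,237) and tube (166,252). A knife lies between the carton and jar, and a ring lies near the bottle. The bay points fit an 80 mm row with yaw of about 9.4°.

```bash
cat >> h.py <<'E'
def go(X,Y,Z,yaw=9.4):
    s=sense(); p=s['tool_pos']; w=np.radians(s['tcp_rot'][2]); d=np.array([X,Y,Z])-p
    c,q=np.cos(w),np.sin(w); t=np.array([c*d[0]+q*d[1], q*d[0]-c*d[1], -d[2]])/10
    print('cm',np.round(t,2),'turn z',round(w-np.radians(yaw),3),'len',round(np.linalg.norm(t),1))
E
python3 - <<'E'
from h import *
from scipy.spatial.transform import Rotation
b=snapshot("top");K,R,t=b['intrinsics'],b['R'],b['t']
def proj(X): x=K@(R@np.array(X)+t); return np.round(x[:2]/x[2],1)
def back(u,z):
    c=-R.T@t; d=R.T@np.linalg.solve(K,[u[0],u[1],1]); return c+d*(z-c[2])/d[2]
print('jar top',proj([447,-81,80]),'carton top',proj([452.5,64,82]),'bottle',proj([581,342,84]),'tube',proj([414,251,84]))
m=trace(b,'carton_mid')[0]['pixels'];g=cv2.cvtColor(b['image'],cv2.COLOR_RGB2GRAY)
ys,xs=np.nonzero(m);print(xs.min(),xs.max(),ys.min(),ys.max())
top=(m&(g>170)).astype(np.uint8)
for mm in(m.astype(np.uint8),top):
  r=cv2.minAreaRect(cv2.findNonZero(mm));q=np.array([back(u,82)[:2] for u in cv2.boxPoints(r)]);print(np.round(q),[round(np.degrees(np.arctan2(*(q[(i+1)%4]-q[i])[::-1])),1) for i in range(2)],[round(np.linalg.norm(q[(i+1)%4]-q[i])) for i in range(2)],q.mean(0).round())
cv2.imwrite('pics/c.png',cv2.resize(b['image'][200:275,215:335,::-1],None,fx=6,fy=6,interpolation=2))
go(581,342,230)
E
```

```text
jar top [308.8 235.5] carton top [245.7 233.7] bottle [126.1 179.5] tube [163.6 251.3]
235 259 224 244
[[461.  91.]
 [477.  41.]
 [442.  30.]
 [426.  79.]] [np.float64(-72.0), np.float64(-161.8)] [52, 37] [452.  60.]
[[454.  87.]
 [470.  43.]
 [448.  35.]
 [432.  79.]] [np.float64(-69.9), np.float64(-159.7)] [47, 23] [451.  61.]
cm [ 66.88 -68.49   1.83] turn z 0.242 len 95.7
```

View pics/c.png

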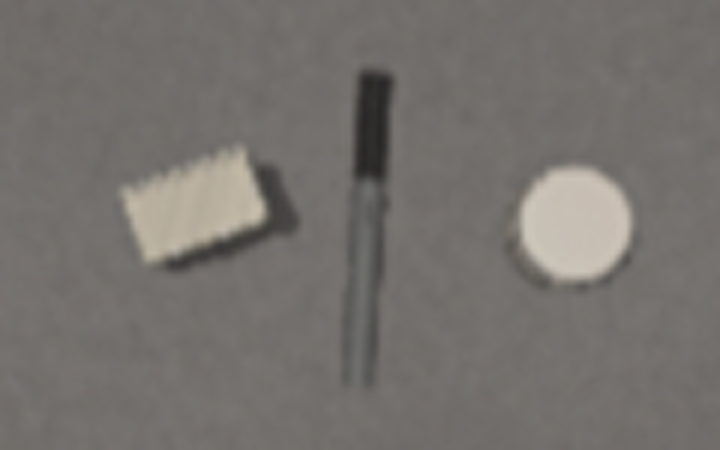

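The crop shows the carton's top centred near px (247,234), with its thin axis at about 19.5° yaw. The jar's cap is round at (311,237), and the knife lies between them. Moving to the bottle first.

```bash
R='x'; python3 -m handwheel '[[1,2.8,-2.87,0,0,0,0],[1,2.8,-2.87,0,0,0,0],[1,2.8,-2.87,0,0,0,0],[1,2.8,-2.87,0,0,0,0],[1,2.8,-2.87,0,0,0,0],[1,2.8,-2.87,0,0,0,0],[1,2.8,-2.87,0,0,0,0],[1,2.8,-2.87,0,0,0,0],[1,2.8,-2.87,0,0,0,0],[1,2.8,-2.87,0,0,0,0],[1,2.8,-2.87,0,0,0,0],[1,2.8,-2.87,0,0,0,0]]' 40
python3 -m handwheel '[[1,2.8,-2.87,0,0,0,0],[1,2.8,-2.87,0,0,0,0],[1,2.8,-2.87,0,0,0,0],[1,2.8,-2.87,0,0,0,0],[1,2.8,-2.87,0,0,0,0],[1,2.8,-2.87,0,0,0,0],[1,2.8,-2.87,0,0,0,0],[1,2.8,-2.87,0,0,0,0],[1,2.8,-2.87,0,0,0,0],[1,0,0,0,0,0,0.121],[1,0,0,0,0,0,0.121],[1,0,0,0,0,0,0]]'
python3 -c "
from h import *
go(581,342,230)"
```

```text
time: 2.2
tool_pos: [409.9, -100.3, 248.7]
tcp_rot: [180.0, -0.1, 23.2]
ft_force: [0.9, -0.5, -0.2]
finger_gap: 85.5
grip_force: 0.0
time: 3.2
tool_pos: [539.1, 235.5, 247.7]
tcp_rot: [180.0, 0.1, 9.1]
ft_force: [-0.0, -0.1, -0.1]
finger_gap: 85.3
grip_force: 0.0
cm [ 5.83 -9.85  1.77] turn z -0.005 len 11.6
```

```bash
python3 -m handwheel '[[1,1.94,-3.28,0,0,0,0],[1,1.94,-3.28,0,0,0,0],[1,1.95,-3.29,0,0,0,0],[1,0,0,3.5,0,0,0],[1,0,0,3.5,0,0,0],[1,0,0,3,0,0,0],[1,0,0,0,0,0,0],[1,0,0,0,0,0,0]]'
python3 - <<'E'
from h import *
a=snapshot("scene");save(a,'d')
for q in(a,snapshot("top")): print([(np.round(d['location'],1).tolist(),round(d['conf'],2)) for d in place_of(q,'bottle_mid')[:3]])
go(581,342,43)
E
```

```text
time: 3.87
tool_pos: [579.2, 340.1, 146.3]
tcp_rot: [179.9, 0.3, 9.5]
ft_force: [1.2, 0.1, 1.4]
finger_gap: 85.5
grip_force: 0.0
[([581.0, 343.6, 40.2], 0.91)]
[([579.0, 341.9, 42.3], 0.56)]
cm [-0.15 -0.04 10.92] turn z 0.0 len 10.9
```

```bash
python3 -m handwheel '[[1,0,0,3.5,0,0,0],[1,0,0,3.5,0,0,0],[1,0,0,2.5,0,0,0],[1,0,0,0.9,0,0,0],[1,0,0,0,0,0,0],[1,0,0,0,0,0,0]]'
python3 -m handwheel '[[-1,0,0,0,0,0,0],[-1,0,0,0,0,0,0],[-1,0,0,0,0,0,0],[-1,0,0,0,0,0,0],[-1,0,0,0,0,0,0],[-1,0,0,0,0,0,0],[-1,0,0,0,0,0,0],[-1,0,0,0,0,0,0]]' 40
```

```text
time: 4.57
tool_pos: [581.8, 341.8, 46.4]
tcp_rot: [-180.0, -0.1, 9.4]
ft_force: [-0.6, -0.8, 0.2]
finger_gap: 85.4
grip_force: 0.0
time: 5.23
tool_pos: [581.8, 341.9, 46.3]
tcp_rot: [-180.0, -0.2, 9.4]
ft_force: [-0.8, -0.4, 7.5]
finger_gap: 41.0
grip_force: 40.6
```

```bash
python3 -m handwheel '[[-1,0,0,-1,0,0,0],[-1,0,0,-2.5,0,0,0],[-1,0,0,-3.5,0,0,0],[-1,0,0,-3,0,0,0],[-1,0,1.5,0,0,0,0],[-1,0,3.2,0,0,0,0],[-1,0,3.5,0,0,0,0],[-1,-0.2,3.5,0,0,0,0],[-1,0,3.5,0,0,0,0],[-1,0,3.2,0,0,0,0],[-1,0,2.5,0,0,0,0],[-1,0,1.5,0,0,0,0]]'
python3 -m handwheel '[[-1,0,0.5,0,0,0,0],[-1,0,0,0,0,0,0],[-1,0,0,0,0,0,0]]'
python3 - <<'E'
from h import *
go(617,116,55)
a=snapshot("top");save(a,'e');s=snapshot("scene");cv2.imwrite('pics/f.png',cv2.resize(s['image'][90:330,230:450,::-1],None,fx=2.5,fy=2.5))
for q in(a,s): print([(np.round(d['location'],1).tolist(),round(d['conf'],2)) for d in place_of(q,'bottle_mid')[:3]])
E
```

```text
time: 6.23
tool_pos: [615.5, 116.9, 144.7]
tcp_rot: [180.0, -0.0, 9.3]
ft_force: [0.2, 0.3, -0.7]
finger_gap: 40.8
grip_force: 40.6
time: 6.48
tool_pos: [615.9, 116.0, 144.3]
tcp_rot: [-180.0, 0.0, 9.4]
ft_force: [-0.1, 0.0, -1.0]
finger_gap: 40.7
grip_force: 40.6
cm [0.11 0.02 8.93] turn z -0.0 len 8.9
[([615.8, 117.6, 140.2], 0.62)]
[([611.6, 117.1, 139.8], 0.74)]
```

View pics/f.png

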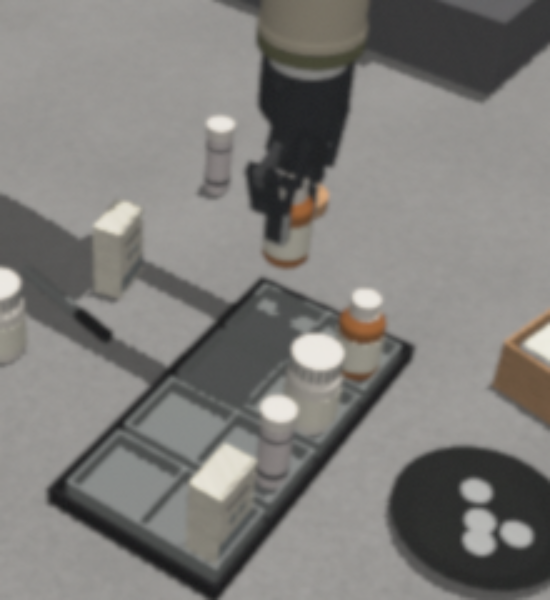

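The bottle hangs upright over its bay (held bottle at crop px 290,240), with the rear bottle at (362,330). Lowering it.

```bash
python3 -m handwheel '[[-1,0,0,2.5,0,0,0],[-1,0,0,3,0,0,0],[-1,0,0,2,0,0,0],[-1,0,0,0.8,0,0,0],[-1,0,0,0.5,0,0,0],[-1,0,0,0.1,0,0,0],[-1,0,0,0,0,0,0],[-1,0,0,0,0,0,0]]'
```

```text
time: 7.35
tool_pos: [617.2, 115.3, 56.9]
tcp_rot: [180.0, -0.1, 9.4]
ft_force: [0.3, 0.4, -0.5]
finger_gap: 40.6
grip_force: 40.7
```

Not yet in contact; lower it slightly.

```bash
python3 -m handwheel '[[-1,0,0,0.1,0,0,0],[-1,0,0,0.1,0,0,0],[-1,0,0,0,0,0,0]]'
python3 -m handwheel '[[0.1,0,0,0,0,0,0],[0.3,0,0,0,0,0,0],[0.4,0,0,0,0,0,0],[0.4,0,0,0,0,0,0],[0.4,0,0,-1,0,0,0],[0.4,0,0,-2.5,0,0,0],[0.4,0,0,-3.5,0,0,0],[0.6,0,0,-3.5,0,0,0],[1,0,0,-1.5,0,0,0],[1,0,0,0,0,0,0]]'
python3 -c "
from h import *
go(452,62,190,19.5)
w=np.radians(19.5)
print([(np.round(d['location'],1).tolist(),round(d['conf'],2)) for d in place_of(snapshot('scene'),'bottle_mid')])"
```

```text
time: 7.6
tool_pos: [616.8, 115.1, 54.3]
tcp_rot: [180.0, -0.1, 9.4]
ft_force: [0.3, -0.8, 2.6]
finger_gap: 40.8
grip_force: 41.0
time: 8.43
tool_pos: [619.3, 115.4, 180.5]
tcp_rot: [180.0, -0.6, 9.4]
ft_force: [0.9, 0.7, -0.1]
finger_gap: 85.3
grip_force: 0.0
cm [-17.38   2.54  -0.95] turn z -0.177 len 17.6
[([615.4, 115.5, 49.5], 0.76), ([416.1, 251.2, 40.3], 0.24)]
```

```bash
python3 -m handwheel '[[1,-2,0.3,0,0,0,0],[1,-3.5,0.5,0,0,0,0],[1,-3.7,0.54,0,0,0,0],[1,-3.7,0.54,0,0,0,0],[1,-3,0.44,0,0,0,0],[1,-1.5,0.22,0,0,0,-0.0885],[1,0,0,0,0,0,-0.0885],[1,0,0,2,0,0,0],[1,0,0,2,0,0,0],[1,0,0,0,0,0,0]]'
python3 - <<'E'
from h import *
for q in(snapshot("scene"),snapshot("top")): print([(np.round(d['location'],1).tolist(),round(d['conf'],2)) for d in place_of(q,'carton_mid')[:3]])
go(452,62,45,19.5)
E
```

```text
time: 9.37
tool_pos: [444.7, 61.4, 128.1]
tcp_rot: [-179.8, 0.5, 19.5]
ft_force: [-1.0, -0.1, -1.5]
finger_gap: 85.8
grip_force: 0.0
[([453.3, 64.0, 40.8], 0.97), ([626.0, 32.3, 8.0], 0.7)]
[]
cm [0.33 0.08 8.88] turn z 0.0 len 8.9
```

```bash
python3 -m handwheel '[[1,0.3,0,2.5,0,0,0],[1,0.1,0,3,0,0,0],[1,0,0,2.2,0,0,0],[1,0,0,1,0,0,0],[1,0,0,0.1,0,0,0],[1,0,0,0,0,0,0]]'
python3 -m handwheel '[[-1,0,0,0,0,0,0],[-1,0,0,0,0,0,0],[-1,0,0,0,0,0,0],[-1,0,0,0,0,0,0],[-1,0,0,0,0,0,0],[-1,0,0,0,0,0,0],[-1,0,0,0,0,0,0]]' 40
python3 -c "
from h import *
go(656,-121,150)"
```

```text
time: 10.07
tool_pos: [452.6, 63.0, 45.9]
tcp_rot: [-180.0, 0.0, 19.5]
ft_force: [0.9, 0.7, -0.3]
finger_gap: 85.5
grip_force: 0.0
time: 10.65
tool_pos: [453.7, 62.9, 47.0]
tcp_rot: [179.9, -0.2, 19.5]
ft_force: [-0.3, -1.4, 6.4]
finger_gap: 49.4
grip_force: 38.2
cm [ 12.92  24.1  -10.3 ] turn z 0.177 len 29.2
```

```bash
python3 -m handwheel '[[-1,0,0,-1,0,0,0],[-1,0,0,-2.5,0,0,0],[-1,0,0,-3.5,0,0,0],[-1,0,0,-3,0,0,0],[-1,0.7,1.3,0,0,0,0],[-1,1.5,2.8,0,0,0,0],[-1,1.8,3.4,0,0,0,0],[-1,1.8,3.4,0,0,0,0],[-1,1.8,3.4,0,0,0,0],[-1,1.8,3.4,0,0,0,0],[-1,1.5,2.8,0,0,0,0],[-1,1.2,2.2,0,0,0,0]]'
python3 -m handwheel '[[-1,0.7,1.2,0,0,0,0],[-1,0.1,0.2,0,0,0,0],[-1,0,0,0,0,0,0.0885],[-1,0,0,0,0,0,0.0885],[-1,0,0,0,0,0,0],[-1,0,0,0,0,0,0]]'
python3 - <<'E'
from h import *
for q in(snapshot("scene"),snapshot("top")): print([(np.round(d['location'],1).tolist(),round(d['conf'],2)) for d in place_of(q,'carton_mid')[:3]])
s=snapshot('scene');cv2.imwrite('pics/g.png',cv2.resize(s['image'][90:330,230:450,::-1],None,fx=2.5,fy=2.5))
go(656,-121,55)
E
```

```text
time: 11.65
tool_pos: [643.7, -112.8, 146.1]
tcp_rot: [180.0, -0.0, 19.5]
ft_force: [1.0, 0.2, -0.5]
finger_gap: 49.7
grip_force: 38.1
time: 12.15
tool_pos: [654.0, -120.5, 145.8]
tcp_rot: [-180.0, 0.0, 9.6]
ft_force: [0.4, -0.8, 0.1]
finger_gap: 49.7
grip_force: 38.2
[([653.7, -117.6, 137.1], 0.79)]
[([652.5, -117.7, 138.8], 0.79)]
cm [0.17 0.05 9.05] turn z 0.001 len 9.1
```

View pics/g.png

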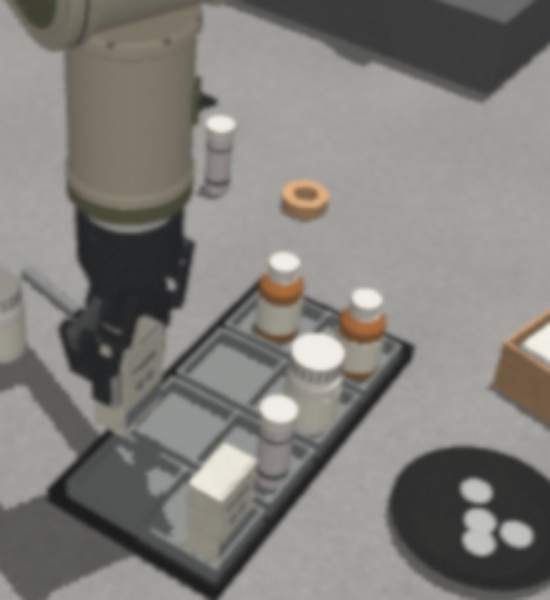

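The bottle stands in its bay (crop px 280,300). The carton hangs upright, parallel to the stock carton, over the carton bay. Lower and release.

```bash
python3 -m handwheel '[[-1,0.2,0,2.5,0,0,0],[-1,0,0,3,0,0,0],[-1,0,0,2,0,0,0],[-1,0,0,1,0,0,0],[-1,0,0,0.5,0,0,0],[-1,0,0,0,0,0,0],[-1,0,0,0,0,0,0]]'
```

```text
time: 12.98
tool_pos: [657.0, -120.9, 56.3]
tcp_rot: [180.0, -0.1, 9.4]
ft_force: [0.6, -0.1, -0.2]
finger_gap: 49.9
grip_force: 37.1
```

```bash
python3 -m handwheel '[[-1,0,0,0.1,0,0,0],[-1,0,0,0.1,0,0,0],[-1,0,0,0,0,0,0]]'
python3 -m handwheel '[[0.3,0,0,0,0,0,0],[0.45,0,0,0,0,0,0],[0.55,0,0,0,0,0,0],[0.55,0,0,0,0,0,0],[0.55,0,0,-1,0,0,0],[0.55,0,0,-2.5,0,0,0],[0.55,0,0,-3.5,0,0,0],[0.6,0,0,-3.5,0,0,0],[1,0,0,-1.5,0,0,0],[1,0,0,0,0,0,0]]'
python3 -c "
from h import *
go(446,-83,130)
print([(np.round(d['location'],1).tolist(),round(d['conf'],2)) for d in place_of(snapshot('scene'),'carton_mid')])
print([(np.round(d['location'],1).tolist(),round(d['conf'],2)) for d in place_of(snapshot('scene'),'jar_mid')])"
```

```text
time: 13.23
tool_pos: [657.2, -121.0, 54.8]
tcp_rot: [180.0, -0.1, 9.4]
ft_force: [-1.0, -0.2, 4.3]
finger_gap: 49.9
grip_force: 37.7
time: 14.07
tool_pos: [659.6, -121.6, 181.0]
tcp_rot: [179.8, -0.5, 9.4]
ft_force: [0.4, 0.9, 0.9]
finger_gap: 85.6
grip_force: 0.0
cm [-20.44  -7.29   5.1 ] turn z -0.0 len 22.3
[([657.3, -120.3, 45.4], 0.7), ([578.1, -374.5, 28.4], 0.16)]
[([449.5, -84.4, 36.7], 0.89), ([653.1, -116.7, 8.2], 0.2)]
```

```bash
python3 -m handwheel '[[1,-1.5,-0.55,0,0,0,0],[1,-3.2,-1.15,0,0,0,0],[1,-3.7,-1.33,0,0,0,0],[1,-3.7,-1.33,0,0,0,0],[1,-3.7,-1.33,0,0,0,0],[1,-3,-1.05,0,0,0,0],[1,-1.4,-0.55,1,0,0,0],[1,0,0,2.5,0,0,0],[1,0,0,1.5,0,0,0],[1,0,0,0,0,0,0],[1,0,0,0,0,0,0]]'
python3 -c "
from h import *
go(448,-83,46)"
```

```text
time: 15.18
tool_pos: [443.5, -81.3, 121.5]
tcp_rot: [-179.9, 0.2, 9.4]
ft_force: [0.4, 0.5, 0.4]
finger_gap: 85.5
grip_force: 0.0
cm [0.41 0.24 7.55] turn z -0.0 len 7.6
```

```bash
python3 -m handwheel '[[1,0.4,0.2,2,0,0,0],[1,0,0,2.7,0,0,0],[1,0,0,1.8,0,0,0],[1,0,0,1,0,0,0],[1,0,0,0,0,0,0],[1,0,0,0,0,0,0]]'
python3 -m handwheel '[[-1,0,0,0,0,0,0],[-1,0,0,0,0,0,0],[-1,0,0,0,0,0,0],[-1,0,0,0,0,0,0],[-1,0,0,0,0,0,0],[-1,0,0,0,0,0,0],[-1,0,0,0,0,0,0]]' 40
python3 -c "
from h import *
go(630,37,150)"
```

```text
time: 15.68
tool_pos: [449.7, -83.2, 48.8]
tcp_rot: [-180.0, 0.0, 9.4]
ft_force: [0.9, -0.9, 1.0]
finger_gap: 85.3
grip_force: 0.0
time: 16.27
tool_pos: [450.6, -83.5, 49.8]
tcp_rot: [179.9, -0.1, 9.4]
ft_force: [-0.4, 0.1, 5.7]
finger_gap: 47.0
grip_force: 40.5
cm [ 19.67  -8.96 -10.02] turn z -0.0 len 23.8
```

```bash
python3 -m handwheel '[[-1,0,0,-1,0,0,0],[-1,0,0,-2.5,0,0,0],[-1,0,0,-3.5,0,0,0],[-1,0,0,-3,0,0,0],[-1,1.5,-0.7,0,0,0,0],[-1,2.8,-1.27,0,0,0,0],[-1,3.3,-1.5,0,0,0,0],[-1,3.3,-1.5,0,0,0,0],[-1,3.3,-1.5,0,0,0,0],[-1,2.8,-1.27,0,0,0,0],[-1,1.8,-0.8,0,0,0,0],[-1,0.8,-0.4,0,0,0,0]]'
python3 -m handwheel '[[-1,0,0,0,0,0,0],[-1,0,0,0,0,0,0],[-1,0,0,0,0,0,0]]'
python3 - <<'E'
from h import *
t=snapshot("top");s=snapshot("scene")
for q in(s,t): 
  for n in('jar_mid','bay_jar'):print([(np.round(d['location'],1).tolist(),round(d['conf'],2)) for d in place_of(q,n)[:3]])
cv2.imwrite('pics/i.png',cv2.resize(s['image'][90:330,230:450,::-1],None,fx=2.5,fy=2.5))
go(630,37,57.5)
E
```

```text
time: 17.27
tool_pos: [630.0, 38.9, 149.0]
tcp_rot: [-180.0, -0.1, 9.5]
ft_force: [0.6, 0.7, -0.8]
finger_gap: 46.8
grip_force: 41.3
time: 17.52
tool_pos: [627.3, 36.3, 148.4]
tcp_rot: [180.0, 0.1, 9.4]
ft_force: [-0.2, -1.0, -1.4]
finger_gap: 47.1
grip_force: 41.3
[([625.1, 34.1, 137.9], 0.95), ([644.0, -41.0, 10.0], 0.5)]
[([626.7, 34.8, 5.7], 0.79), ([578.4, -375.7, 31.6], 0.19)]
[([621.7, 32.8, 136.6], 0.67)]
[([630.2, 32.6, 12.3], 0.69)]
cm [ 0.21 -0.01  9.11] turn z -0.001 len 9.1
```

View pics/i.png

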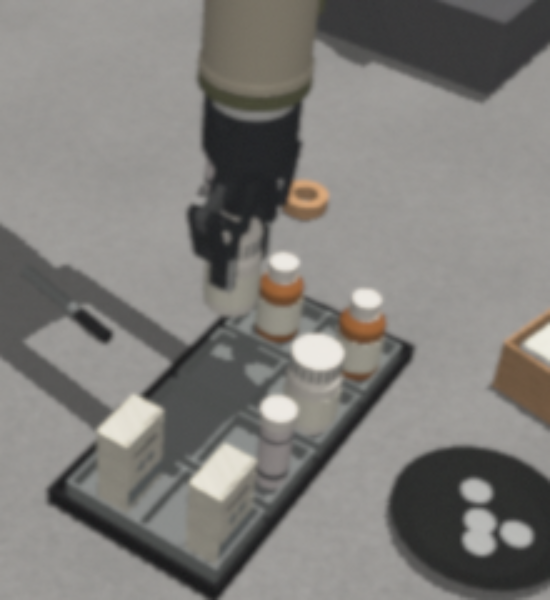

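The carton stands well in its bay (crop px 130,450). The jar hangs upright over its own bay. Lowering it.

```bash
python3 -m handwheel '[[-1,0.4,0.1,2.5,0,0,0],[-1,0,0,3,0,0,0],[-1,0,0,2,0,0,0],[-1,0,0,1,0,0,0],[-1,0,0,0.4,0,0,0],[-1,0,0,0,0,0,0],[-1,0,0,0,0,0,0]]'
```

```text
time: 18.4
tool_pos: [633.0, 36.7, 60.3]
tcp_rot: [180.0, -0.1, 9.4]
ft_force: [0.5, 0.2, -0.3]
finger_gap: 47.1
grip_force: 41.5
```

```bash
python3 -m handwheel '[[-1,0,0,0.1,0,0,0],[-1,0,0,0.1,0,0,0],[-1,0,0,0.05,0,0,0],[-1,0,0,0,0,0,0]]'
python3 -m handwheel '[[0.25,0,0,0,0,0,0],[0.4,0,0,0,0,0,0],[0.5,0,0,0,0,0,0],[0.5,0,0,0,0,0,0],[0.5,0,0,-1,0,0,0],[0.5,0,0,-2.5,0,0,0],[0.5,0,0,-3.5,0,0,0],[0.6,0,0,-3.5,0,0,0],[1,0,0,-1.5,0,0,0],[1,0,0,0,0,0,0]]'
python3 -c "
from h import *
go(414,251,130)
print([(np.round(d['location'],1).tolist(),round(d['conf'],2)) for d in place_of(snapshot('scene'),'jar_mid')])
print([(np.round(d['location'],1).tolist(),round(d['conf'],2)) for d in place_of(snapshot('scene'),'tube_mid')])"
```

```text
time: 18.73
tool_pos: [633.0, 36.7, 57.9]
tcp_rot: [180.0, -0.1, 9.4]
ft_force: [-2.1, 0.1, 4.6]
finger_gap: 46.7
grip_force: 41.9
time: 19.57
tool_pos: [635.6, 36.7, 184.1]
tcp_rot: [179.9, -0.6, 9.4]
ft_force: [0.5, -0.6, 0.1]
finger_gap: 85.5
grip_force: 0.0
cm [-18.37 -24.76   5.41] turn z -0.0 len 31.3
[([629.2, 34.8, 47.1], 0.93)]
[([417.4, 249.4, 39.4], 0.63)]
```

```bash
python3 -m handwheel '[[1,-1,-1.35,0,0,0,0],[1,-2.1,-2.85,0,0,0,0],[1,-2.3,-3.1,0,0,0,0],[1,-2.3,-3.1,0,0,0,0],[1,-2.3,-3.1,0,0,0,0],[1,-2.3,-3.1,0,0,0,0],[1,-2.3,-3.1,0,0,0,0],[1,-2.1,-2.85,0,0,0,0],[1,-1.5,-2.05,1,0,0,0],[1,0,0,2.5,0,0,0],[1,0,0,1.5,0,0,0],[1,0,0,0,0,0,0]]'
python3 -m handwheel '[[1,0,0,0,0,0,0],[1,0,0,0,0,0,0]]'
python3 -c "
from h import *
go(416,250,48)"
```

```text
time: 20.77
tool_pos: [408.8, 248.7, 121.6]
tcp_rot: [179.9, 0.5, 9.5]
ft_force: [-0.9, -0.7, -0.2]
finger_gap: 84.9
grip_force: 0.0
time: 20.93
tool_pos: [412.8, 249.5, 127.0]
tcp_rot: [180.0, 0.0, 9.4]
ft_force: [0.6, 0.7, 0.9]
finger_gap: 85.6
grip_force: 0.0
cm [0.33 0.01 7.9 ] turn z -0.001 len 7.9
```

```bash
python3 -m handwheel '[[1,0.3,0,2.2,0,0,0],[1,0,0,2.8,0,0,0],[1,0,0,1.9,0,0,0],[1,0,0,1,0,0,0],[1,0,0,0,0,0,0],[1,0,0,0,0,0,0]]'
python3 -m handwheel '[[-1,0,0,0,0,0,0],[-1,0,0,0,0,0,0],[-1,0,0,0,0,0,0],[-1,0,0,0,0,0,0],[-1,0,0,0,0,0,0],[-1,0,0,0,0,0,0],[-1,0,0,0,0,0,0],[-1,0,0,0,0,0,0],[-1,0,0,0,0,0,0]]' 40
python3 -c "
from h import *
go(643,-42,160)"
```

```text
time: 21.43
tool_pos: [416.2, 250.2, 48.5]
tcp_rot: [-180.0, -0.0, 9.4]
ft_force: [0.3, 0.1, 0.4]
finger_gap: 85.3
grip_force: 0.0
time: 22.18
tool_pos: [416.2, 250.5, 48.6]
tcp_rot: [-180.0, -0.1, 9.4]
ft_force: [-1.6, -0.8, 6.8]
finger_gap: 26.9
grip_force: 39.1
cm [ 17.61  32.56 -11.14] turn z -0.0 len 38.7
```

```bash
python3 -m handwheel '[[-1,0,0,-1,0,0,0],[-1,0,0,-2.7,0,0,0],[-1,0,0,-3.7,0,0,0],[-1,0,0,-3.6,0,0,0],[-1,0,0,-1,0,0,0],[-1,0.7,1.3,0,0,0,0],[-1,1.5,2.8,0,0,0,0],[-1,1.8,3.33,0,0,0,0],[-1,1.8,3.33,0,0,0,0],[-1,1.8,3.33,0,0,0,0],[-1,1.8,3.33,0,0,0,0],[-1,1.8,3.33,0,0,0,0]]'
python3 -m handwheel '[[-1,1.8,3.33,0,0,0,0],[-1,1.8,3.33,0,0,0,0],[-1,1.5,2.8,0,0,0,0],[-1,0.9,1.6,0,0,0,0],[-1,0.4,0.75,0,0,0,0],[-1,0,0,0,0,0,0],[-1,0,0,0,0,0,0],[-1,0,0,0,0,0,0]]'
python3 - <<'E'
from h import *
t=snapshot("top");s=snapshot("scene")
for q in(s,t): 
  print([(np.round(d['location'],1).tolist(),round(d['conf'],2)) for d in place_of(q,'tube_mid')[:3]])
cv2.imwrite('pics/j.png',cv2.resize(s['image'][90:330,230:450,::-1],None,fx=2.5,fy=2.5))
go(643,-42,56.5)
E
```

```text
time: 23.18
tool_pos: [560.7, 62.2, 168.0]
tcp_rot: [-180.0, 0.0, 9.4]
ft_force: [0.3, 0.3, -0.6]
finger_gap: 26.7
grip_force: 39.5
time: 23.85
tool_pos: [641.6, -40.9, 167.7]
tcp_rot: [-180.0, 0.0, 9.4]
ft_force: [0.4, -0.4, -1.4]
finger_gap: 27.0
grip_force: 39.5
[([640.4, -39.1, 157.8], 0.67)]
[([640.0, -41.5, 166.8], 0.54)]
cm [ 0.08  0.1  11.15] turn z 0.001 len 11.2
```

View pics/j.png

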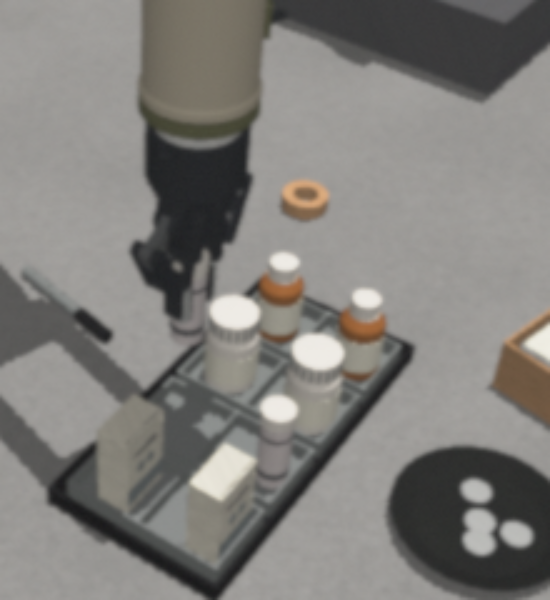

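The jar is standing in its bay (crop px 232,345). The tube hangs upright over the bay between the jar and carton. Lowering it.

```bash
python3 -m handwheel '[[-1,0.1,0.1,2.5,0,0,0],[-1,0.1,0,3.4,0,0,0],[-1,0,0,2.8,0,0,0],[-1,0,0,1.4,0,0,0],[-1,0,0,0.7,0,0,0],[-1,0,0,0,0,0,0],[-1,0,0,0,0,0,0]]'
```

```text
time: 24.63
tool_pos: [645.4, -42.9, 61.3]
tcp_rot: [180.0, -0.1, 9.4]
ft_force: [1.4, -0.0, -0.8]
finger_gap: 27.5
grip_force: 39.6
```

```bash
python3 -m handwheel '[[-1,0,0,0.2,0,0,0],[-1,0,0,0.1,0,0,0],[-1,0,0,0.1,0,0,0],[-1,0,0,0.05,0,0,0],[-1,0,0,0,0,0,0]]'
```

```text
time: 25.05
tool_pos: [645.2, -43.0, 56.4]
tcp_rot: [180.0, -0.1, 9.4]
ft_force: [-0.9, 0.7, 4.6]
finger_gap: 27.0
grip_force: 40.1
```

```bash
python3 -m handwheel '[[-0.2,0,0,0,0,0,0],[-0.05,0,0,0,0,0,0],[0.1,0,0,0,0,0,0],[0.1,0,0,0,0,0,0],[0.1,0,0,-1,0,0,0],[0.1,0,0,-2.5,0,0,0],[0.1,0,0,-3.5,0,0,0],[0.3,0,0,-3.5,0,0,0],[0.5,-1,0,-3.5,0,0,0],[0.5,-3,0,-2,0,0,0],[0.5,-3,0,0,0,0,0],[0.5,-3,0,0,0,0,0]]'
python3 -m handwheel '[[0.5,-3,0,0,0,0,0],[0.5,-2,0,0,0,0,0],[0.5,0,0,0,0,0,0],[0.5,0,0,0,0,0,0],[0.5,0,0,0,0,0,0],[0.5,0,0,0,0,0,0]]'
python3 - <<'E'
from h import *
s=snapshot("scene")
for n in "bottle_mid carton_mid jar_mid tube_mid small_bottle_mid small_carton_mid".split():
  print(n,[(np.round(d['location']).tolist(),round(d['conf'],2)) for d in place_of(s,n)[:2]])
cv2.imwrite('pics/k.png',cv2.resize(s['image'][120:400,120:450,::-1],None,fx=2,fy=2))
E
```

```text
time: 26.05
tool_pos: [546.2, -59.6, 218.6]
tcp_rot: [179.9, -0.3, 9.4]
ft_force: [-0.6, -0.8, -1.4]
finger_gap: 64.1
grip_force: 0.0
time: 26.55
tool_pos: [497.4, -67.4, 215.8]
tcp_rot: [180.0, -0.1, 9.4]
ft_force: [0.8, 0.4, 0.6]
finger_gap: 64.1
grip_force: 0.0
bottle_mid [([617.0, 115.0, 52.0], 0.55)]
carton_mid [([658.0, -120.0, 48.0], 0.76)]
jar_mid [([629.0, 36.0, 49.0], 0.59), ([434.0, -229.0, 29.0], 0.47)]
tube_mid []
small_bottle_mid [([579.0, -376.0, 28.0], 0.58)]
small_carton_mid [([432.0, -231.0, 29.0], 0.65), ([646.0, -41.0, 49.0], 0.45)]
```

View pics/k.png

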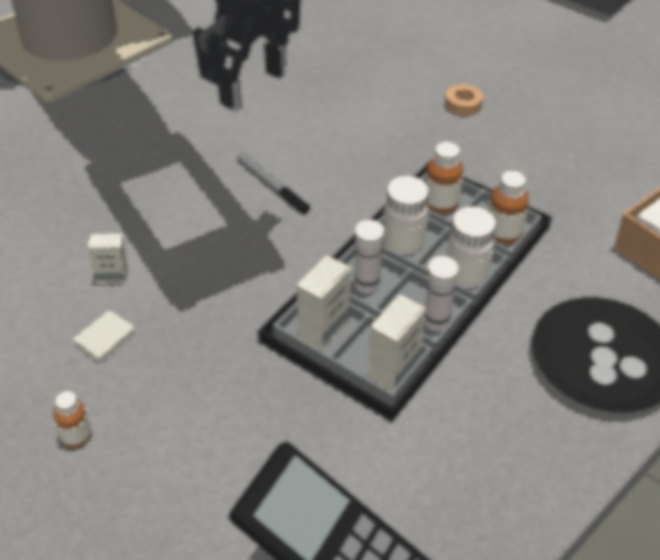

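All four products stand upright in their matching bays: bottle (447,180), jar (407,215), tube (368,257) and carton (324,300) in the crop. The travel-size items are untouched at (107,258) and (70,420).

```bash
python3 -c "
from bench import *
print(hand_in())"
```

```text
the job is handed in; nothing more can be done
None
```

The bottle, carton, jar and tube now stand upright in the front bays matching their stock, with the carton's broad printed face to the front and the travel-size items left where they were; I handed the job in at about 27 s, and no verdict was returned.

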